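# Teach the laser marker how the nameplate lies

### The arm

A 6-joint arm with a two-finger parallel gripper is mounted at the origin on the work surface. World frame = base frame: x ahead of the robot, y to its left, z up, the work surface at z = 0. Lengths are in m, angles in rad, forces in N, time in s.
With the tool pointing down it reaches from about 0.35 to 1 m from the base axis. Payload 7.1 kg.
Tool frame: the origin (TCP) lies between the finger pads, 19 mm behind the fingertips; this is the grasp point; z points along the fingers, y is the line along which they close (so a half turn about z gives the same grasp; the last joint's range is limited). The gripper opens to 85 mm and grips with 20 to 120 N. Pads are 22 mm wide; open, the fingers measure 114 mm over their backs; the gripper's body (76 mm by 85 mm) begins 54 mm behind the grasp point. The pads swing forward as they close: fully open they stand 13 mm farther back than shut.
Start: joints at [1.165, 0.423, 1.63, -0, 1.089, -0.019], TCP at [0.236, 0.579, 0.25] pointing down, gripper open.
Joint ranges: [-3, 3], [-0.9, 2.11], [0.09, 2.58], [-1.31, 4.45], [0.11, 2.69], [-2.54, 2.54]. Speed limits (rad/s): [2.39, 2.39, 3.01, 3.14, 3.14, 3.14].

### API

Orientations are given as a rotation vector (axis times angle).
In Python, from workcell import reach, movel, set_joints, gripper_to, wait, inverse_kinematics, observe, snapshot, PlanningError, job_done gives the robot as it stands. Calls block until the motion is done:
- reach(position, orientation): joint-space move of the TCP to a pose.
- movel(position, rot=None, velocity=0.15, guard=None): straight line of the TCP; rot=None keeps the orientation; velocity is the mean speed in m/s. With guard (N) it stops when the force on the tool has changed by that much, and returns True; else False.
- set_joints(angles): joint-space move.
- gripper_to(opening, f_grip=None): opening from 0.0 (shut) to 1.0 (fully open); f_grip is the grip in N (None keeps the last); returns when the fingers have stopped.
- wait(seconds).
- inverse_kinematics(position, orientation): joint angles nearest the present ones, or None.
- observe(): the state.
- snapshot(name): name is "side" or "top" or "wrist"; returns a dict with "img" (420x560x3 uint8, red, green, blue), "fx", "fy", "cx", "cy" (pixels), "rvec" (rotation vector, rad) and "tvec" (3), from world to camera coordinates, as OpenCV has them. Camera axes: x right, y down, z forward; pixel columns grow to the right and rows downward; lengths in m; the calibration is good to about 2 mm. A picture is of the moment at which its call begins. There is no depth.
A pose or a line that the arm cannot do raises PlanningError and nothing moves.
- job_done(): hands the job in; it is judged then, once.
The state is a dict: "t": time; "joint_pos": joint angles; "dq": joint speeds; "tau": joint torques, N m; "tool_pos": TCP position; "tcp_rot": TCP orientation; "contact_force": force on the tool from outside, world axes, zero at the start; "wrist_torque": the same for the moment, N m; "width": opening from 0.0 (shut) to 1.0 (fully open); "grasp_force": force on a finger pad.
Only numpy, scipy, OpenCV 4.12 (cv2) and the standard library are available. Lean on these libraries where they do the work, as an engineer would, in place of code of your own. Each camera call takes 0.05 s, during which the arm holds its last target. There are 200 camera calls.

### The job

Show the marking cell how the nameplate with one rounded end lies on the steel bed: with the fingers pointing straight down, hold the fingertips one to three centimetres above the drilled spot at its square end, without touching, for at least two seconds, then press the wide button on the teach box fully down and let it go. Then do the same over the spot at the rounded end, and press the wide button again. Nothing is to be picked up: do not touch or shift the bed or any of the blanks on it, do not bring the fingertips down over the spots of the other three blanks, do not press the narrow button, and leave everything else where it is.

Things in the scene. Friction and masses are not known exactly. Their poses are not given: they have to be found in the camera images.
- bed: fixed flat dark steel work bed with a grid of tiny tapped holes, 270 x 430 mm, 12 mm thick, lying on the table; origin at the centre of its underside, z up, x across the short side; it is set at a slightly different place and yaw each time. The four loose blanks lie on it
- nameplate: the nameplate: loose aluminium plate 100 x 44 mm, 8 mm thick, 0.09 kg; one end cut square, the other a half round; a dark drilled spot (9 mm, light 13 mm rim) near each end. It lies flat on the bed, turned any way, in any of three places. Origin at the centre of its underside, z up, x along its length from square to rounded end
- square_end_spot (a point): the nameplate's drilled spot at the square end, on the top face, on the centre line, 20 mm in from the square edge (30 mm from the plate's middle); axes as the plate, z up; 20 mm above the table
- round_end_spot (a point): the nameplate's drilled spot at the rounded end, on the top face, on the centre line, 20 mm in from the tip of the round (30 mm from the plate's middle); axes as the plate, z up; 20 mm above the table
- plain_plate: another loose aluminium plate of the same length, width and thickness (100 x 44 x 8 mm), but cut square at both ends: not the nameplate. Origin at the centre of its underside, x along its length
- plain_spot_a (a point): a drilled spot of the plain plate, on its top face, the same size as the spots on the nameplate
- plain_spot_b (a point): the other drilled spot of the plain plate, on its top face, the same size as the spots on the nameplate
- disc: loose round aluminium disc, 60 mm across, 8 mm thick, one spot in the middle; origin at the centre of its underside
- disc_spot (a point): the disc's spot, the centre of its top face
- hex_block: loose hexagonal aluminium block, 46 mm across flats, 20 mm high, one spot in the middle of its top; origin at the centre of its underside
- hex_spot (a point): the hexagon's spot, the centre of its top face
- teach_box: teach box fixed to the table, grey, 150 x 85 mm, 45 mm high, on the left or the right of the bed; origin at the centre of its underside, x along its long side; two grey round buttons on top: the wide one (38 mm across) 30 mm from the middle towards -x, the narrow one (18 mm across) 45 mm towards +x
- record_button (a joint): travel of the wide button in m: 0 released, 0.006 fully down; it moves straight down against a spring that needs about 1.5 N to start and 5 N at the bottom, and springs back; the stop under it is rigid
- record_button_top (a point): centre of the top face of the wide button, 67 mm above the table when released (10 mm proud of its dark collar)
- clear_button (a joint): travel of the narrow button in m: 0 released, 0.006 fully down; not to be pressed
- clear_button_top (a point): centre of the top face of the narrow button, also 67 mm above the table
- drill_stand: wooden block with upright twist drills, 120 x 70 mm, up to 100 mm high, fixed on the other side of the bed from the teach box; origin at the centre of its underside
- bottle: small clear bottle with a white cap standing beyond the bed, 52 mm across, 130 mm high; origin at the centre of its underside
- screwdriver: black-handled screwdriver 200 mm long, lying across beyond the bed; origin at its middle
- mouse: black computer mouse, 105 x 60 mm, 34 mm high, beyond the bed on the right; origin at the centre of its underside
- collar: steel shaft collar, 44 mm across, 24 mm bore, 18 mm high, on the table on the robot's side of the bed, to the right; origin at the centre of its underside

How it is judged:
By the outcome, as a careful person would: the job done as asked, in the order asked, and still so for the second after the job is handed in, with the robot touching nothing.
It also fails if it takes over 67 s, if anything falls off the work surface, if the arm or the gripper's body presses on something with over 40 N, if the wrist force passes 120 N, or if a joint passes its speed limit or range.

## Working session

There is one attempt and no reset: what is moved stays moved. The work goes in short steps, each a Python script; the robot and the scene stay as the last script left them, time stands still between calls to the robot, and variables do not carry over. Pictures are saved under pics/ and viewed, at most 10 in all, crops included, and the job is handed in when it is done.

```bash
mkdir -p pics; cat > h.py <<'E'
import numpy as np, cv2
from workcell import *
def ray(s,uv,z):
    R,_=cv2.Rodrigues(np.array(s["rvec"],float)); t=np.array(s["tvec"],float)
    d=R.T@np.array([(uv[0]-s["cx"])/s["fx"],(uv[1]-s["cy"])/s["fy"],1.]); c=-R.T@t
    return c+d*(z-c[2])/d[2]
def proj(s,p):
    R,_=cv2.Rodrigues(np.array(s["rvec"],float)); q=R@np.array(p,float)+np.array(s["tvec"],float)
    return np.array([q[0]/q[2]*s["fx"]+s["cx"],q[1]/q[2]*s["fy"]+s["cy"]])
def save(n,img): cv2.imwrite("pics/"+n+".png",cv2.cvtColor(img,cv2.COLOR_RGB2BGR))
E
python3 - <<'E'
from h import *
import pickle
o=observe();print(o["t"],o["tool_pos"],o["tcp_rot"],o["width"])
d={}
for n in ("top","side"):
    s=snapshot(n);d[n]=s;save(n+"0",s["img"]);R,_=cv2.Rodrigues(np.array(s["rvec"],float));print(n,-R.T@s["tvec"],s["fx"])
pickle.dump(d,open("d.pkl","wb"))
E
```

```text
0.0 [0.23552769 0.57834545 0.24923469] [-6.03741802e-01 -3.08269489e+00  2.41061360e-03] 0.9995682578123446
top [ 0.47472601 -0.00781531  1.17176489] 458.9048052924311
side [ 0.2204889  -0.49719076  0.6943857 ] 403.30972932919406
```

View pics/top0.png

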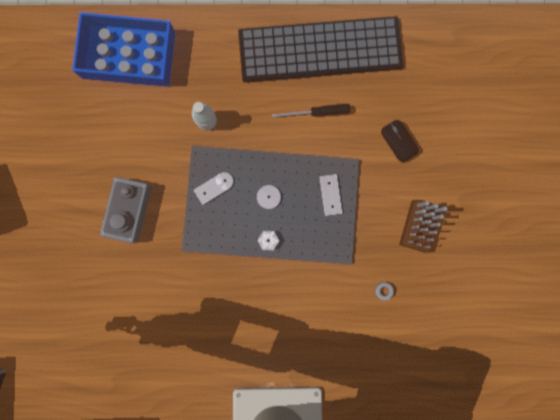

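View pics/side0.png

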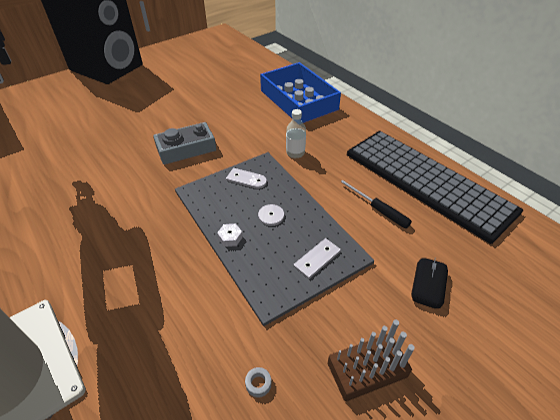

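The top view shows the nameplate at about (214,187), with its square-end spot near (205,193) and its round-end spot near (225,181). The disc is at (269,197), the hexagon at (268,240) and the plain plate at (331,195). The teach box is on the left, with the wide button at (118,222) and the narrow one at (126,191). The side view agrees: the rounded end is the one towards the bottle/bed's far side, at (260,181).

```bash
python3 - <<'E'
from h import *
import pickle
d=pickle.load(open("d.pkl","rb"))
def spots(s,box,z,name):
    u0,v0,u1,v1=box; g=cv2.cvtColor(s["img"],cv2.COLOR_RGB2GRAY)[v0:v1,u0:u1]
    K=8; G=cv2.resize(g,None,fx=K,fy=K,interpolation=cv2.INTER_CUBIC)
    m=(G>125).astype(np.uint8); cs,h=cv2.findContours(m,cv2.RETR_CCOMP,cv2.CHAIN_APPROX_NONE)
    print(name)
    for c,hh in zip(cs,h[0]):
        A=cv2.contourArea(c)
        if A<60: continue
        M=cv2.moments(c); uv=(np.array([M["m10"],M["m01"]])/M["m00"]+.5)/K-.5+[u0,v0]
        r=cv2.minAreaRect(c)
        print("hole" if hh[3]>=0 else "outer",A/K/K,uv.round(2),ray(s,uv,z).round(4),np.round(np.array(r[1])/K,1),round(r[2],1))
    return G
G=spots(d["top"],(188,164,242,212),.02,"top")
G2=spots(d["side"],(220,160,275,195),.02,"side")
T=spots(d["top"],(95,170,155,250),.067,"box")
S=spots(d["side"],(150,115,220,165),.067,"box")
ims=[cv2.resize(x,(400,290)) for x in (G,G2,T,S)]
cv2.imwrite("pics/crop1.png",np.vstack([np.hstack(ims[:2]),np.hstack(ims[2:])]))
s=snapshot("wrist");save("w0",s["img"])
E
```

```text
top
outer 680.078125 [213.39 187.  ] [0.6078 0.1554 0.02  ] [18.5 40.3] 57.8
hole 6.03125 [204.19 192.87] [0.5931 0.1784 0.02  ] [2.7 2.7] 45.0
hole 5.9296875 [224.55 180.15] [0.625  0.1273 0.02  ] [2.7 2.7] 45.0
side
outer 470.2265625 [246.31 177.14] [0.6101 0.1522 0.02  ] [40.2 13.7] 14.5
hole 5.90625 [258.19 179.87] [0.6278 0.1258 0.02  ] [3.2 2.4] 0.0
hole 4.8515625 [236.16 174.1 ] [0.5962 0.1773 0.02  ] [2.9 2. ] 0.0
outer 4.0625 [220.37 168.05] [0.5769 0.2215 0.02  ] [3.1 2.2] 90.0
outer 103.1328125 [229.26 162.37] [0.6072 0.2267 0.02  ] [ 7.8 21.6] 90.0
box
outer 9.96875 [129.39 239.21] [0.4782 0.3487 0.067 ] [4.6 3.2] 25.3
outer 66.0703125 [106.67 230.29] [0.4999 0.4032 0.067 ] [31.9 16.9] 53.4
outer 25.8828125 [108.89 200.57] [0.5712 0.3994 0.067 ] [ 2.1 23.8] 14.9
outer 1.21875 [112.37 187.42] [0.603  0.3917 0.067 ] [0.8 2.2] 11.3
outer 6.3984375 [142.83 185.4 ] [0.6074 0.3186 0.067 ] [3.5 2.6] 45.0
outer 1.1171875 [135.52 183.3 ] [0.6126 0.3363 0.067 ] [2.1 0.8] 18.4
outer 1.9296875 [131.91 182.48] [0.6147 0.345  0.067 ] [3.3 0.8] 10.6
outer 8.2734375 [124.81 180.93] [0.61
[... 1076 characters left out ...]
6.25 [167.16 134.  ] [0.5133 0.3735 0.067 ] [5.4 2. ] 16.7
outer 1.09375 [199.98 122.42] [0.6078 0.367  0.067 ] [0.8 1.7] 26.6
outer 43.4921875 [207.55 129.37] [0.6077 0.3265 0.067 ] [18.3  4.7] 65.3
outer 366.7421875 [155.06 142.06] [0.473  0.3609 0.067 ] [47.2 15.2] 90.0
outer 163.734375 [212.57 119.9 ] [0.641  0.3564 0.067 ] [15.9 18.6] 90.0
outer 31.546875 [192.97 120.39] [0.5975 0.3871 0.067 ] [15.3  6.4] 42.5
outer 18.3515625 [186.39 117.76] [0.5893 0.4094 0.067 ] [12.8  3. ] 41.7
outer 281.4296875 [173.07 120.89] [0.5533 0.4183 0.067 ] [14.2 37.6] 90.0
hole 1.0390625 [182.26 125.62] [0.5627 0.3831 0.067 ] [1.7 0.9] 24.0
hole 0.9375 [173.14 118.  ] [0.5599 0.4307 0.067 ] [1.4 0.9] 45.0
```

View pics/crop1.png

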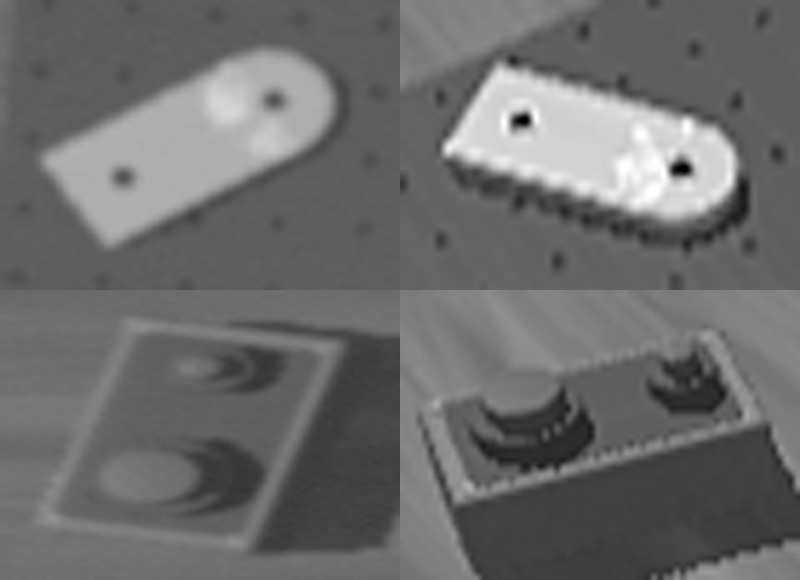

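```bash
python3 - <<'E'
from h import *
import pickle
d=pickle.load(open("d.pkl","rb"));t,s=d["top"],d["side"]
print("btn top",ray(t,(117.5,221.3),.067),"side",ray(s,(171.5,132.4),.067),"narrow",ray(t,(125,191),.067))
c=np.array([ray(t,p,.045)[:2] for p in [(115,178.8),(146.3,185.4),(132.8,240.3),(101.75,232.9)]])
print("sides",[np.linalg.norm(c[i]-c[i-1]).round(4) for i in range(4)],"ctr",c.mean(0))
far=(c[0]+c[1])/2;near=(c[2]+c[3])/2;ax=(near-far)/np.linalg.norm(near-far)
print("pred wide",c.mean(0)+.03*ax,"narrow",c.mean(0)-.045*ax)
print("bottle cap",ray(t,(198.5,106),.13),ray(s,(296,114),.13),"base",ray(s,(296,155),0))
for n,p in dict(sq=(.5946,.1779),rd=(.6264,.1266)).items():
  for z in (.059,.15): print(n,inverse_kinematics([*p,z],[-0.604,-3.083,0]))
E
```

```text
btn top [0.52123806 0.37780274 0.067     ] side [0.52562122 0.37294529 0.067     ] narrow [0.59411665 0.36120195 0.067     ]
sides [np.float64(0.1359), np.float64(0.0788), np.float64(0.1379), np.float64(0.078)] ctr [0.55163523 0.37021469]
pred wide [0.52237506 0.37683609] narrow [0.59552547 0.36028259]
bottle cap [0.78340932 0.17474085 0.13      ] [0.7766455  0.16537267 0.13      ] base [0.77959888 0.16343102 0.        ]
sq [ 2.71544443e-01  6.74473947e-01  1.72919968e+00 -1.06723369e-05
  7.37904718e-01 -9.12318487e-01]
sq [ 2.71544443e-01  5.40491723e-01  1.70353688e+00 -9.18353200e-06
  8.97549741e-01 -9.12320657e-01]
rd [ 1.80801533e-01  6.93552799e-01  1.68533919e+00 -8.47247734e-06
  7.62685762e-01 -1.00306317e+00]
rd [ 1.80801533e-01  5.63613844e-01  1.65999957e+00 -7.36856637e-06
  9.17964338e-01 -1.00306482e+00]
```

```bash
python3 - <<'E'
from h import *
r=[-0.604,-3.083,0]
gripper_to(0.0,20); print(observe()["width"])
reach([.5946,.1779,.15],r); movel([.5946,.1779,.061],velocity=.1)
s=snapshot("side"); o=observe();print(o["t"],o["tool_pos"],o["tcp_rot"])
w=snapshot("wrist")
a=cv2.resize(s["img"][90:240,150:350],(400,300),interpolation=cv2.INTER_CUBIC)
save("hov1",np.hstack([a,cv2.resize(w["img"],(400,300))]))
E
```

```text
0.002616255811326257
3.9833 [0.59519429 0.17805564 0.06175628] [6.03769896e-01 3.08172955e+00 1.00822933e-03]
```

View pics/hov1.png

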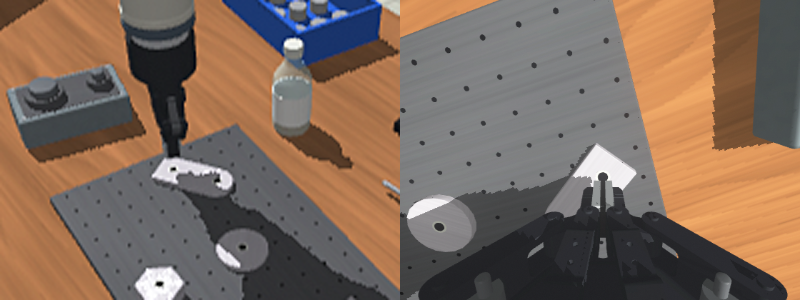

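The side view shows the closed fingertips just above the square-end spot at about (172,160) in the crop. The wrist view shows the spot at about (284,249) in full-image pixels, by the tips and clear of contact.

```bash
python3 - <<'E'
from h import *
w=snapshot("wrist");print("spot by wrist",ray(w,(284,249),.02))
wait(2.6); o=observe();print(o["t"],o["tool_pos"],o["contact_force"])
movel([.5946,.1779,.17])
movel([.523,.376,.17]); movel([.523,.376,.095],velocity=.08)
wait(.2);b=observe()["contact_force"][2]
g=movel([.523,.376,.074],velocity=.015,guard=12)
o=observe();print(g,o["t"],o["tool_pos"],o["contact_force"],b)
wait(.2);o=observe();print(o["tool_pos"],o["contact_force"])
s=snapshot("side");movel([.523,.376,.15],velocity=.08);o=observe();print(o["t"],o["contact_force"])
s2=snapshot("side")
save("press1",np.hstack([cv2.resize(x["img"][60:210,110:310],(400,300),interpolation=cv2.INTER_CUBIC) for x in (s,s2)]))
E
```

```text
spot by wrist [0.59505906 0.17729401 0.02      ]
6.6833 [0.59460978 0.17788895 0.06100053] [-0.14865089 -0.07926591 -0.4125535 ]
True 11.4 [0.52300659 0.37603979 0.07978161] [-1.26924884 -1.92891145  7.12089475] -0.9148712113280388
[0.52300193 0.37600875 0.07974871] [-0.50940981 -2.42245644  6.12231573]
12.6833 [ 0.04455775  0.39792493 -0.04204396]
```

View pics/press1.png

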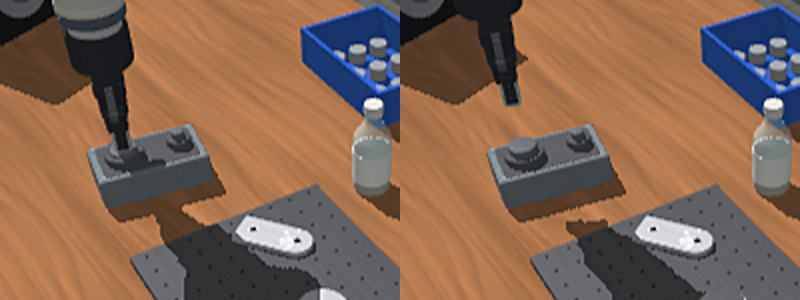

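The left half shows the tips on the wide button, pushed down to its collar. In the right half it has sprung back, and the plate has not moved. The TCP reached 0.0797, which is 6 mm of travel with 7 N held at the stop, so it was a full press. The second spot is next.

```bash
python3 - <<'E'
from h import *
movel([.523,.376,.17]); movel([.6264,.1266,.17]); movel([.6264,.1266,.061],velocity=.1)
w=snapshot("wrist");s=snapshot("side")
wait(2.8); o=observe();print(o["t"],o["tool_pos"],o["tcp_rot"],o["contact_force"])
movel([.6264,.1266,.17])
movel([.523,.376,.17]); movel([.523,.376,.095],velocity=.08)
g=movel([.523,.376,.074],velocity=.015,guard=12)
wait(.2);o=observe();print(g,o["t"],o["tool_pos"],o["contact_force"])
movel([.523,.376,.2],velocity=.08);o=observe();print(o["t"],o["contact_force"])
s2=snapshot("side")
save("end",np.vstack([np.hstack([cv2.resize(s["img"][90:240,150:350],(400,300),interpolation=cv2.INTER_CUBIC),cv2.resize(w["img"],(400,300))]),
 np.hstack([cv2.resize(s2["img"],(400,300)),cv2.resize(snapshot("top")["img"],(400,300))])]))
E
```

```text
19.1083 [0.62638688 0.12661478 0.06099609] [-6.03726872e-01 -3.08219134e+00  1.36359328e-03] [-0.81855737  0.0045772   0.38308639]
True 24.2167 [0.52301521 0.37600023 0.07974629] [-1.56123456 -0.43919102  7.67051156]
25.875 [ 0.58912926 -0.55904427  0.02330202]
```

View pics/end.png

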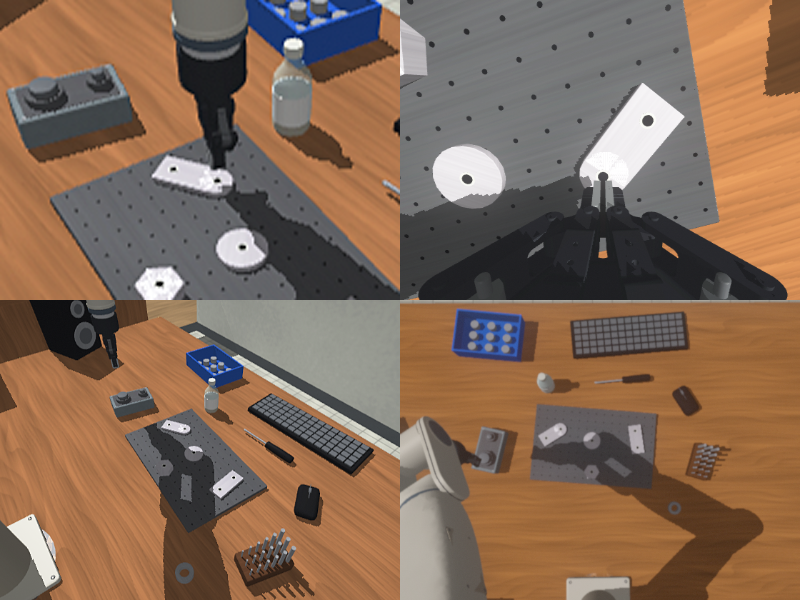

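The top row shows the tips held over the round-end spot, at about (218,178) in the side crop and (603,178) in the wrist picture. The bottom row shows everything still in place, with the arm clear above the teach box.

```bash
python3 -c "
from workcell import *
wait(.3);print(job_done())"
```

```text
the job is handed in; nothing more can be done
None
```

I held the fingertips about 2 cm above the square-end spot and then the round-end spot for over 2.5 s each, fully pressed and released the wide button after each one, touched nothing else, and handed the job in at about 26 s.

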